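Load, shut and pin a clamshell drilling jig

ROBOT

A 6-joint arm with a two-finger parallel gripper is mounted at the origin on the work surface. World frame = base frame: x ahead of the robot, y to its left, z up, the work surface at z = 0. Lengths are in mm, angles in rad, forces in N, time in s.
With the tool pointing down it reaches from about 250 to 775 mm from the base axis. Payload 8.9 kg.
Tool frame: the origin (TCP) lies where the fingers leave the gripper's body, on its centre line; the fingertips stand 73 mm ahead of it and the grasp point (between the pads) lies 54 mm ahead of it; z points along the fingers, y is the direction in which the jaws open and shut (so a half turn about z gives the same grasp; the last joint's range is limited). The gripper opens to 85 mm and grips with 20 to 120 N. Pads are 22 mm wide; open, the fingers measure 114 mm over their backs; the gripper's body (76 mm by 85 mm) begins 54 mm behind the grasp point. The pads swing forward as they close: fully open they stand 13 mm farther back than shut.
Start: joints at [1.1, 0.291, -0.153, 1.127, 0, 1.431], TCP at [171.01, 496.366, 303.905] pointing down, gripper open.
Joint ranges: [-2.52, 2.52], [-0.91, 1.74], [-1.3, 1.37], [-1.96, 2.02], [-1.52, 1.47], [-3.14, 3.14]. Speed limits (rad/s): [2.22, 2.22, 2.79, 3.14, 3.14, 3.14].

INTERFACE

Orientations are given as a rotation vector (axis times angle).
In Python, from bench import robot gives the robot as it stands.
- The arm moves only by the tool apply_moves, never from a script. Its argument "series" is a list that holds one entry, the list of rows, each a list of 6 numbers: the shift along the world's x, y, z normalised to -1 to 1, where 1 is 500 mm, then the turn, a rotation vector about the world's x, y, z normalised to -1 to 1, where 1 is 180 degrees. A call has 1 to 10 rows; each row shifts and turns the commanded pose from where the row before left it; what a row does not reach is not made up. A row lasts 1/8 s, in which the tool goes at most 62.5 mm and 10.7 degrees, less where a joint would pass 70% of its speed; a pose out of reach is approached as far as the arm can. A call with a number of a shift or a turn outside -1 to 1 is refused whole. A call with a gripper value outside its range is refused whole. "grip" is the gripper command: -1 is fully open, 1 is shut, values between are in proportion, set as the call begins (left out, the last holds). The fingers move at their own pace and stop on an object; "force" is the grip in N (left out, the last holds). Time passes only in rows, so rows that do not move let the fingers close. It gives the time, the measured TCP pose, the force and the opening at its end, in the units of the state.
- robot.observe(): the state, without advancing time (a new reading comes with each control period).
- robot.grab_frame(name): name is "scene" or "side" or "wrist"; returns the picture (400x640x3 uint8, red, green, blue); there is no depth.
- robot.camera_model(name): a dict with "fx", "fy", "cx", "cy" (pixels), "rvec" (rotation vector, rad) and "tvec" (3), from world to camera coordinates, as OpenCV has them. Camera axes: x right, y down, z forward; pixel columns grow to the right and rows downward; lengths in mm; the calibration is good to about 2 mm. The wrist camera is an equidistant fisheye: a pixel r from the principal point sees the ray r / f radians off the axis. A picture is of the moment at which its call begins: read the wrist's pose just before it. camera_model takes no time and is no camera call; for the wrist camera it gives the pose at the moment of the call.
- robot.hand_in(): hands the job in, once; it reports no verdict.
Trained networks look in the newest picture that a camera, given by its name, has taken for a name from the list of things; names that differ only in an ending like _2 or _b are one class to them, and where a whole thing is asked for, a point or a joint stands for the part that bears it (a point fixed in the world has none). Each returns a list of dicts, best first, with "p" (0 to 1); they miss things now and then, are a little off and sometimes report something else, mostly with a low value. They report only what shows in the picture. A call takes as long as a camera call. They do not tell look-alikes from the thing itself.
- robot.look_for(camera, query): "point" ([x, y, z] in mm, in world coordinates, good to about 4 mm: the middle of the surface that is visible of it).
- robot.outline_of(camera, query): "mask" (400x640 bool, what is visible of it).
- robot.landmark_of(camera, query): "point" ([x, y, z] in mm, in world coordinates, good to about 4 mm: a listed point, or the origin of a listed thing).
The state is a dict: "clock": time; "joint_pos": joint angles; "dq": joint speeds; "effort": joint torques, N m; "ee_pos": TCP position; "orientation": TCP orientation; "contact_force": force on the tool from outside, world axes, zero at the start; "wrist_torque": the same for the moment, N m; "opening": finger opening in mm.
Only numpy, scipy, OpenCV 4.12 (cv2) and the standard library are available. Lean on these libraries where they do the work, as an engineer would, in place of code of your own. Each camera call takes 0.05 s, during which the arm holds its last target.

TASK

Get the drilling jig ready to drill: first push its open part drawer home until it clicks in at its catch, then swing the hinged drill plate down shut, and then take the round-headed locating pin from its block and push it down through the aligned holes until its collar sits on the plate. The plate is sprung and lifts a little by itself, so finish while still pressing firmly down so that the two halves stay fully shut, with the pin home - do not let go. Leave the square-headed bench dog, the tape roll and the glue bottle where they are.

Things in the scene. Friction and masses are not known exactly. Their poses are not given: they have to be found in the camera images.
- jig: Base of the wooden clamshell drilling jig, fixed to the bench, 160 x 156 mm, side rails to 50 mm high. Origin at the centre of its underside on the bench; its z is up, its -x side (towards the robot) is where the drawer comes out, its +y side carries the plate's hinge. The pin's hole axis is vertical at x -30, y -35 mm in this frame; the base hole is 16 mm wide and goes through a floor 20 mm thick. The base is turned about the vertical by up to 0.25 rad.
- tray (a joint): The part drawer's opening in m: 0 fully home against its stop, up to 0.08 pulled out along the jig's -x. It slides with about 1 N friction; over the last 11 mm a sprung ball catch resists with about 5 N, then clicks and keeps it home. The drawer is plywood, 18 mm thick (22 to 40 mm above the bench), carries a fixed light wooden blank (top at 50 mm) and has a 16 mm hole that lines up with the others only when home.
- tray_front (a point): Middle of the outer face of the drawer's front board (120 mm wide along the jig's y, 14 mm thick, from 5 to 55 mm above the bench), 30 mm above the bench. It moves with the drawer; with the drawer home it is 132 mm from the jig's origin along the jig's -x. Push it along the jig's +x.
- plate (a joint): Opening angle of the drill plate in rad: 0 fully shut (level, its underside 52 mm and top 64 mm above the bench), about 1.3 nearly upright; it turns up about the hinge line on the jig's +y side. Stiff hinge (about 0.3 N m): it stays where it is left. A rubber spring bumper under the free edge catches it at about 0.035 rad and lifts it back there when it is not pressed; pressing it fully shut near the hole or the free edge takes about 4 to 10 N.
- plate_hinge (a point): Middle of the plate's hinge axis (along the jig's x), 75 mm from the jig's origin along its +y and 58 mm above the bench. The plate is aluminium, 120 mm along the jig's x, 145 mm from hinge axis to free edge, 12 mm thick, and the hinge axis lies at half its thickness.
- plate_edge (a point): Middle of the plate's free edge, on its upper (outer) face, 145 mm from the hinge axis. When the plate is open its outer face looks towards the jig's +y and up; push it from there towards -y and down.
- plate_hole (a point): Centre of the mouth of the plate's hole on the plate's upper face: 14.5 mm wide, 110 mm from the hinge axis, 30 mm from the plate's middle towards the jig's -x.
- pin: Steel locating pin, standing upright in a wooden block. Origin at the centre of its lower tip, z along its axis towards the head. Shaft 12 mm thick and 56 mm long with a tapered tip, then a collar 30 mm wide and 6 mm thick (56 to 62 mm from the tip), then a round knob 22 mm wide and 36 mm high (62 to 98 mm from the tip) to grip. 0.12 kg. When home, its tip is 8 mm above the bench.
- pin_collar (a point): Centre of the underside of the pin's collar, 56 mm from the tip; it comes to rest on the plate's upper face at plate_hole.
- block_a: Wooden block 56 x 56 x 58 mm high, fixed to the bench, with the through hole (15 mm) in which the pin is parked, collar on its top; lift the pin straight up at least 60 mm. Origin at the centre of its underside. It may have swapped places with block_b.
- block_b: Wooden block of the same outside size, fixed to the bench, in which the bench dog is parked. Origin at the centre of its underside.
- dog: Bench dog in block_b, to be left alone: 18 mm steel shaft with a square 34 x 34 mm head 22 mm high, top 80 mm above the bench. Origin at the tip of its shaft, 50 mm below the head.
- tape: Bare cardboard tape roll lying flat on the bench, 70 mm wide, 25 mm high, to be left alone. Origin at the centre of its underside.
- glue: White plastic glue bottle standing on the bench, 60 mm wide, 160 mm high, to be left alone. Origin at the centre of its underside.
Things that resemble listed ones, but are neither listed nor needed, are in the scene too. What is shaped like the pin but red or yellow is not meant.

How it is judged:
By the outcome, as a careful person would: the job done as asked, in the order asked, and still so for the second after the job is handed in, while the arm keeps its last pose, push and grip.
It also fails if it takes over 69 s, if anything falls off the work surface, if the arm or the gripper's body presses on something with over 40 N, if the wrist force passes 120 N, or if a joint passes its speed limit or range.

## Working session

There is one attempt and no reset: what is moved stays moved. The work goes in short steps, Python scripts to look and compute and a tool call to move; the robot and the scene stay as the last step left them, time stands still between calls to the robot, and variables do not carry over. Pictures are saved under pics/ and viewed, and the job is handed in when it is done.

Besides the shell and the picture viewer there is one more tool, called after "Call:" by a JSON object that holds its "method" and its "body", one argument or row to a line. apply_moves: Moves the arm, as the interface text tells. Its arguments: {"type":"object","properties":{"series":{"type":"array","items":{"type":"array","items":{"type":"array","items":{"type":"number"}}}},"grip":{"type":"number"},"force":{"type":"number"}},"required":["series"]}

```bash
mkdir -p pics; ls; python3 - <<'E'
from bench import robot
import cv2
print(robot.observe())
for n in ("scene","side","wrist"):
    im=robot.grab_frame(n); cv2.imwrite(f"pics/a_{n}.png",im[:,:,::-1])
    m=robot.camera_model(n); print(n,m)
E
```

```text
pics
{'clock': 0.0, 'joint_pos': array([ 1.09970469e+00,  2.91288763e-01, -1.54126631e-01,  1.12670536e+00,
       -1.51306404e-05,  1.43147657e+00]), 'dq': array([-0.00187596,  0.00126665,  0.00051601, -0.00027338,  0.00085267,
        0.0004212 ]), 'effort': array([ 2.19297523e-03, -5.37144506e+01,  3.31368756e+01,  1.61046378e-02,
        4.60395165e-05,  2.29737748e-05]), 'ee_pos': array([170.85295754, 496.0540035 , 303.32772607]), 'orientation': array([-5.18695727e-01, -3.09808739e+00,  1.99115324e-03]), 'contact_force': array([0.03547788, 0.14000935, 0.68968006]), 'wrist_torque': array([-0.02870587, -0.00739553,  0.00159157]), 'opening': 85.44610457424349}
scene {'fx': 365.039693552682, 'fy': 365.039693552682, 'cx': 319.01144003578094, 'cy': 200.29340785362476, 'rvec': array([ 1.98823326,  1.3290158 , -0.60804528]), 'tvec': array([-215.30246125, -287.35220695, 1451.76028258])}
side {'fx': 370.5221296722482, 'fy': 370.5221296722482, 'cx': 315.20485745068663, 'cy': 205.36638710462648, 'rvec': array([ 2.03740227, -0.39104052,  0.2238449 ]), 'tvec': array([-484.78787673,  182.01929467,  742.63946709])}
wrist {'fx': 309.70691628693146, 'fy': 309.70691628693146, 'cx': 320.4995575351921, 'cy': 188.6670276320924, 'rvec': array([-2.33028939, -1.66242483, -0.27168622]), 'tvec': array([-525.10535638,  -41.55423308,  381.87437493])}
```

View pics/a_scene.png

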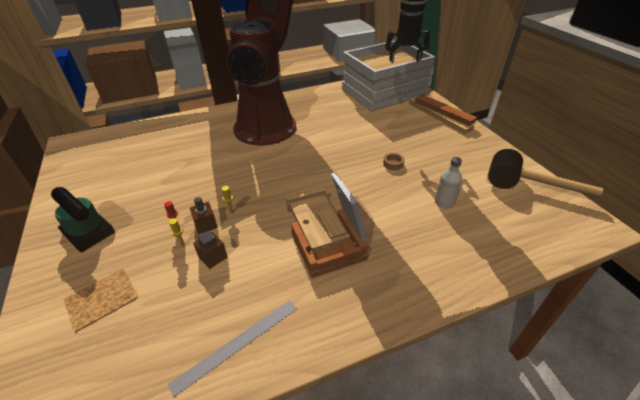

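View pics/a_side.png

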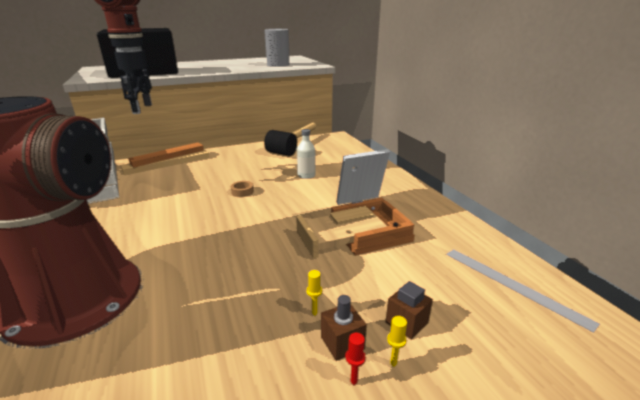

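View pics/a_wrist.png

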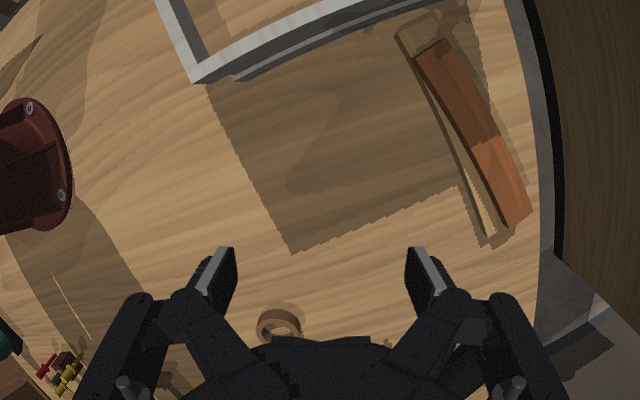

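```bash
python3 - <<'E'
from bench import robot
import numpy as np
np.set_printoptions(precision=1,suppress=True)
for n in ("scene","side"):
    for q in ("jig","tray_front","plate_hinge","plate_edge","plate_hole","pin","pin_collar","block_a","dog","tape","glue"):
        r=robot.landmark_of(n,q)
        print(n,q,[(np.array(d['point']),round(d['p'],2)) for d in r])
print(robot.observe()['clock'])
E
```

```text
scene jig [(array([661.8,  -8.8,  -3. ]), 0.59)]
scene tray_front [(array([490.3,  -9. ,  31.6]), 0.6)]
scene plate_hinge [(array([666.3,  66.5,  61.2]), 0.78)]
scene plate_edge [(array([665.1,  38.7, 197.4]), 0.57)]
scene plate_hole [(array([636. ,  44.7, 164.1]), 0.91)]
scene pin [(array([ 447.6, -301.6,    3.2]), 0.73), (array([ 431.7, -226.8,   -2.2]), 0.61), (array([ 504.4, -372.9,    1.8]), 0.53), (array([ 431.5, -382.3,    3.6]), 0.51)]
scene pin_collar [(array([ 433.4, -381.8,   53. ]), 0.73), (array([633.1,  45.8, 167.8]), 0.73), (array([ 507.2, -377.6,   60.2]), 0.63), (array([ 449.7, -298.3,   57.9]), 0.61), (array([ 428.6, -228.2,   56.8]), 0.53)]
scene block_a [(array([ 577.7, -308.6,   -2.3]), 0.57)]
scene dog [(array([ 578.9, -308.1,    4.5]), 0.64)]
scene tape [(array([412.8, 341.1,   0.8]), 0.62)]
scene glue [(array([639.1, 386.4,  -6.6]), 0.58)]
side jig [(array([664.2, -12.9,  -6.1]), 0.66)]
side tray_front [(array([488.9,  -6.8,  26.9]), 0.68)]
side plate_hinge [(array([663.1,  60.5,  60.7]), 0.73)]
side plate_edge [(array([663.6,  31.7, 197.1]), 0.8)]
side plate_hole [(array([636.3,  41.1, 164.1]), 0.59)]
side pin [(array([ 506. , -375.2,    1.2]), 0.85), (array([ 435.3, -379.6,    1.8]), 0.79), (array([ 428.4, -227.4,    1.6]), 0.58)]
side pin_collar [(array([ 427.6, -225.9,   55.1]), 0.98), (array([ 453.5, -305.8,   60.9]), 0.97), (array([ 506.6, -372.7,   59.7]), 0.92), (array([ 432.4, -380.3,   54.5]), 0.66)]
side block_a [(array([ 451.8, -300.7,    3.2]), 0.66), (array([ 579.1, -304.5,    2. ]), 0.59)]
side dog [(array([641.4, 385.7,   1.9]), 0.31)]
side tape [(array([409.1, 342.3,   0. ]), 0.55)]
side glue [(array([640.5, 388.1,  -1. ]), 0.86)]
1.25
```

Call:
{"method": "apply_moves", "body": {
  "series": [
    [[0.054,-0.1,0,0,0,0.0105],[0.054,-0.1,0,0,0,0.0105],[0.054,-0.1,0,0,0,0.0105],[0.054,-0.1,0,0,0,0.0105],[0.054,-0.1,0,0,0,0.0105],[0.054,-0.1,0,0,0,0.0105],[0.054,-0.1,0,0,0,0.0105],[0.054,-0.1,0,0,0,0.0105],[0.054,-0.1,0,0,0,0.0105],[0.054,-0.1,0,0,0,0.0105]]
  ],
  "grip": 1
}}

```text
clock: 2.5
ee_pos: [441.7, -5.6, 304.2]
orientation: [0.002, 3.141, 0.0]
contact_force: [1.3, 0.1, 1.0]
opening: 0.4
```

```bash
cat > h.py <<'E'
from bench import robot
import numpy as np, cv2
from scipy.spatial.transform import Rotation as Ro
np.set_printoptions(precision=2,suppress=True)
def st():
    s=robot.observe(); R=Ro.from_rotvec(s['orientation']).as_matrix()
    print('t',round(s['clock'],2),'p',s['ee_pos'],'F',s['contact_force'],'T',s['wrist_torque'],'op',round(s['opening'],1),'q',s['joint_pos']);print('x',R[:,0],'y',R[:,1],'z',R[:,2]); return s
def snap(n,name):
    m=robot.camera_model(n); im=robot.grab_frame(n); cv2.imwrite(f'pics/{name}.png',im[:,:,::-1]); return im,m
def ray(n,m,u,v):
    x=(u-m['cx'])/m['fx'];y=(v-m['cy'])/m['fy']
    if n=='wrist':
        r=np.hypot(x,y); d=np.array([x/r*np.sin(r),y/r*np.sin(r),np.cos(r)]) if r>0 else np.array([0,0,1.])
    else: d=np.array([x,y,1.])
    R=Ro.from_rotvec(m['rvec']).as_matrix(); return -R.T@m['tvec'], R.T@d
def onz(n,m,u,v,z):
    c,d=ray(n,m,u,v); return c+d*(z-c[2])/d[2]
def lm(n,*qs):
    for q in qs:
        print(n,q,[(np.array(d['point']),round(d['p'],2)) for d in robot.landmark_of(n,q)])
E
python3 - <<'E'
from h import *
st()
im,m=snap('wrist','b_wrist'); print(m)
lm('wrist','jig','tray_front','plate_hinge','plate_hole','pin','pin_collar')
E
```

```text
t 2.5 p [441.72  -5.57 304.16] F [1.35 0.06 1.01] T [ 0.06 -0.02 -0.01] op 0.4 q [-0.18  0.13 -0.36  1.08  0.   -0.18]
x [-1.  0. -0.] y [0. 1. 0.] z [ 0.  0. -1.]
{'fx': 309.70691628693146, 'fy': 309.70691628693146, 'cx': 320.4995575351921, 'cy': 188.6670276320924, 'rvec': array([-2.05, -2.04, -0.34]), 'tvec': array([   4.28, -460.3 ,  239.59])}
wrist jig []
wrist tray_front [(array([489.3, -13. ,  30.9]), 0.73)]
wrist plate_hinge []
wrist plate_hole []
wrist pin [(array([ 431.5, -385.5,   -0.5]), 0.98), (array([ 507.7, -376.6,   -2.5]), 0.64), (array([ 428.2, -225.3,    3. ]), 0.62)]
wrist pin_collar [(array([ 434.8, -386.6,   55.8]), 0.86), (array([ 455.2, -300.8,   59.9]), 0.85), (array([ 503.4, -372.6,   55.7]), 0.76), (array([ 431. , -221.6,   52.7]), 0.62)]
```

View pics/b_wrist.png

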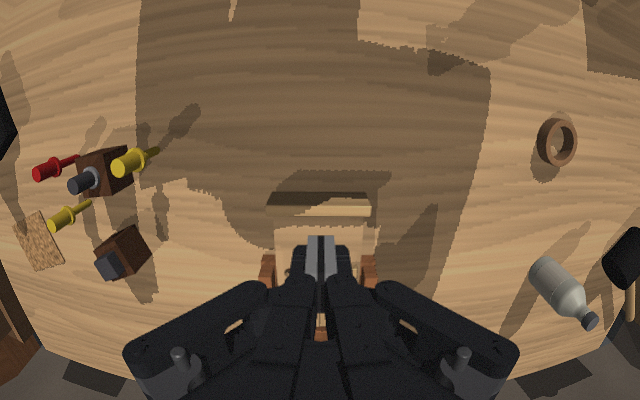

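```bash
python3 - <<'E'
import cv2
im=cv2.imread('pics/b_wrist.png'); cv2.imwrite('pics/b_crop.png',cv2.resize(im[170:320,240:400],None,fx=5,fy=4,interpolation=cv2.INTER_CUBIC))
E
```

```text
(no output)
```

View pics/b_crop.png

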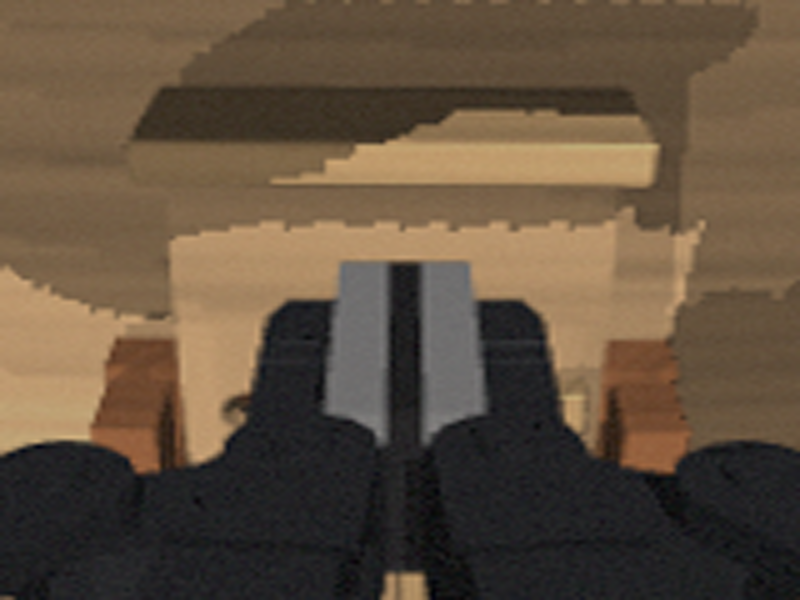

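```bash
python3 - <<'E'
from h import *
m=robot.camera_model('wrist')
for u,v in [(265.6,205.6),(372,205.9),(265.8,216),(371.5,216.3)]: print(onz('wrist',m,u,v,55))
E
```

```text
[485.85 -63.61  55.  ]
[486.27  55.83  55.  ]
[498.61 -64.22  55.  ]
[499.02  56.02  55.  ]
```

Call:
{"method": "apply_moves", "body": {
  "series": [
    [[0,0,-0.1,0,0,0],[0,0,-0.11,0,0,0],[0,0,-0.11,0,0,0],[0,0,-0.09,0,0,0],[0.03,0.002,0,0,0,0],[0.03,0,0,0,0,0]]
  ]
}}

```text
clock: 3.6
ee_pos: [470.6, -1.2, 98.5]
orientation: [0.0, -3.14, -0.001]
contact_force: [0.2, 0.2, -0.2]
opening: -0.1
```

Call:
{"method": "apply_moves", "body": {
  "series": [
    [[0.014,0,0,0,0,0],[0.014,0,0,0,0,0],[0.014,0,0,0,0,0],[0.014,0,0,0,0,0],[0.014,0,0,0,0,0],[0.014,0,0,0,0,0]]
  ]
}}

```text
clock: 4.35
ee_pos: [512.4, -2.7, 98.8]
orientation: [-0.003, -3.139, 0.0]
contact_force: [-7.5, 1.0, 7.2]
opening: 0.2
```

Call:
{"method": "apply_moves", "body": {
  "series": [
    [[0.007,0,0,0,0,0],[0.007,0,0,0,0,0],[0,0,0,0,0,0]]
  ]
}}

```text
clock: 4.72
ee_pos: [520.6, -2.7, 98.9]
orientation: [0.003, 3.141, -0.0]
contact_force: [-0.1, -0.2, -0.5]
opening: 0.1
```

```bash
python3 - <<'E'
from h import *
st()
snap('side','c_side');lm('side','tray_front','jig');lm('scene','tray_front')
E
```

```text
t 4.72 p [520.63  -2.75  98.94] F [-0.14 -0.18 -0.45] T [0.04 0.05 0.01] op 0.1 q [-0.15  0.49 -0.45  0.62 -0.   -0.14]
x [-1.  0. -0.] y [ 0.  1. -0.] z [ 0. -0. -1.]
side tray_front [(array([532.8,  -7. ,  24.4]), 0.81)]
side jig [(array([662.3, -12. ,  -3.8]), 0.66)]
scene tray_front [(array([490.3,  -9. ,  31.6]), 0.6)]
```

View pics/c_side.png

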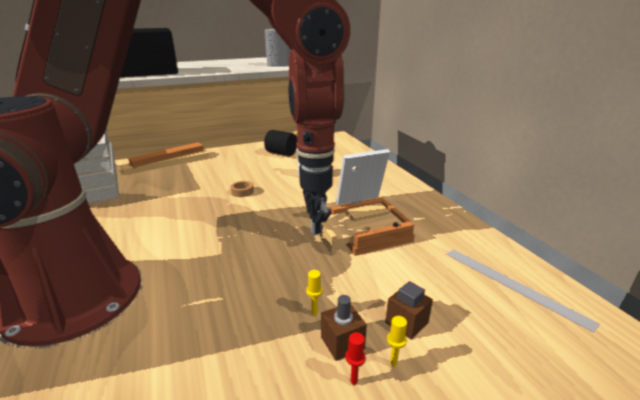

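Call:
{"method": "apply_moves", "body": {
  "series": [
    [[0.005,0,0,0,0,0],[0,0,0,0,0,0]]
  ]
}}

```text
clock: 5.18
ee_pos: [521.0, -2.6, 98.7]
orientation: [-0.003, -3.138, 0.0]
contact_force: [-7.2, -0.6, 6.4]
opening: 0.1
```

Call:
{"method": "apply_moves", "body": {
  "series": [
    [[0.005,0,0,0,0,0],[0,0,0,0,0,0]]
  ]
}}

```text
clock: 5.42
ee_pos: [521.2, -2.6, 98.4]
orientation: [-0.003, -3.134, 0.001]
contact_force: [-15.7, -3.2, 12.3]
opening: -0.2
```

Call:
{"method": "apply_moves", "body": {
  "series": [
    [[-0.05,0,0,0,0,0],[-0.03,0,0.08,0,0,0],[0,0,0.11,0,0,0],[0,0,0.11,0,0,0],[0,0,0.11,0,0,0],[0.1,0.04,0,0,0,0],[0.1,0.04,0,0,0,0],[0.1,0.06,0,0,0,0],[0.04,0.05,-0.05,0,0,0],[0,0,-0.05,0,0,0]]
  ]
}}

```text
clock: 6.68
ee_pos: [656.5, 94.2, 252.6]
orientation: [-0.0, 3.141, 0.001]
contact_force: [-1.0, -0.9, 0.6]
opening: 0.1
```

```bash
python3 - <<'E'
from h import *
st()
im,m=snap('side','d_side');cv2.imwrite('pics/d_crop.png',cv2.resize(im[80:280,240:460,::-1],None,fx=3,fy=3)); lm('side','tray_front','plate_edge','plate_hole');snap('wrist','d_wrist')
E
```

```text
t 6.67 p [656.46  94.23 252.55] F [-1.05 -0.86  0.63] T [ 0.   -0.    0.01] op 0.1 q [0.03 0.59 0.17 1.16 0.   0.03]
x [-1. -0. -0.] y [-0.  1.  0.] z [ 0.  0. -1.]
side tray_front [(array([533. ,  -8.4,  25.6]), 0.55)]
side plate_edge [(array([665. ,  33.9, 198.7]), 0.64), (array([409.9, 340.9,  -1.6]), 0.64)]
side plate_hole [(array([639. ,  41.6, 161.8]), 0.58)]
```

View pics/d_crop.png

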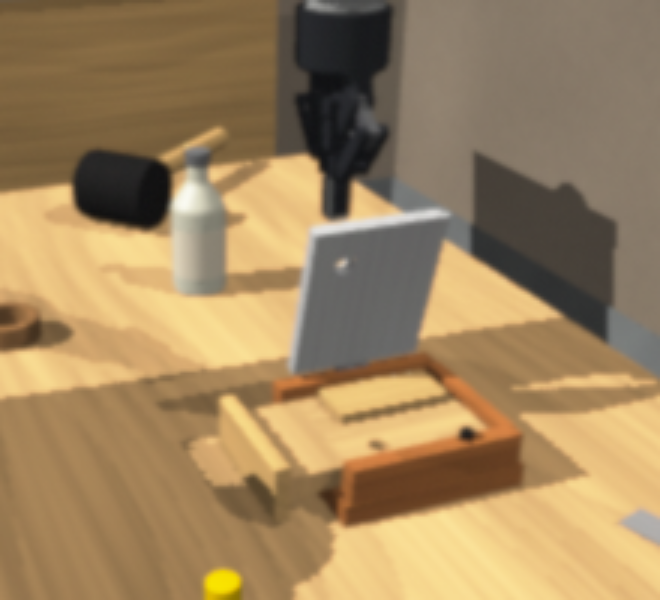

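View pics/d_wrist.png

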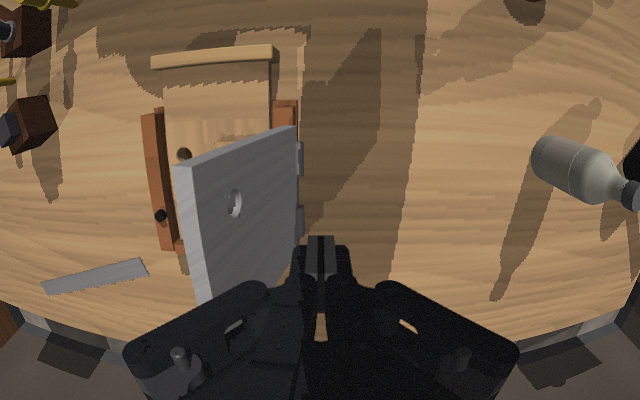

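```bash
python3 - <<'E'
from h import *
m=robot.camera_model('wrist')
print('hole',onz('wrist',m,183.5,154.5,40),'cat',onz('wrist',m,160,215,50))
for u,v in [(152,66),(273,61)]: print(onz('wrist',m,u,v,55))
im=cv2.imread('pics/d_wrist.png');cv2.imwrite('pics/d_w2.png',cv2.resize(im[30:260,120:320],None,fx=3,fy=2.6,interpolation=cv2.INTER_CUBIC))
E
```

```text
hole [632.85 -45.03  40.  ] cat [695.54 -79.15  50.  ]
[541.86 -65.75  55.  ]
[548.5   52.39  55.  ]
```

View pics/d_w2.png

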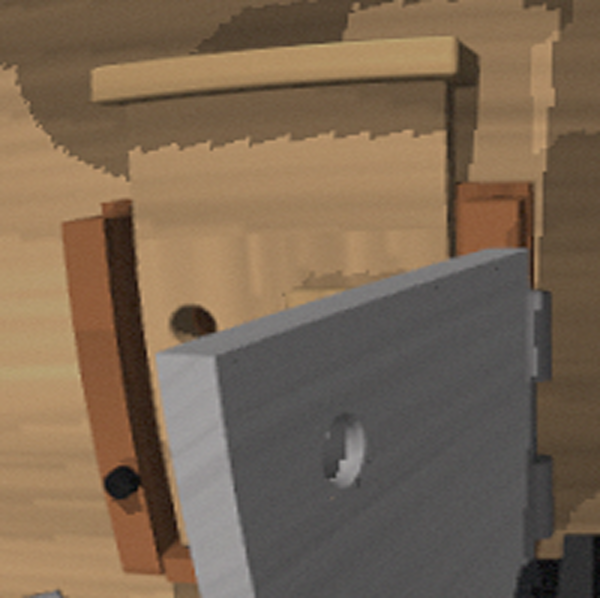

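Call:
{"method": "apply_moves", "body": {
  "series": [
    [[0,-0.038,-0.004,0,0,0],[0,-0.038,-0.005,0,0,0],[0,-0.025,-0.008,0,0,0],[0,-0.025,-0.009,0,0,0],[0,-0.025,-0.009,0,0,0],[0,-0.028,-0.022,0,0,0],[0,-0.028,-0.022,0,0,0],[0,-0.021,-0.03,0,0,0],[0,-0.021,-0.03,0,0,0]]
  ]
}}

```text
clock: 8.05
ee_pos: [654.8, -32.8, 183.0]
orientation: [-0.003, -3.141, -0.0]
contact_force: [-0.4, 0.7, 0.6]
opening: -0.1
```

Call:
{"method": "apply_moves", "body": {
  "series": [
    [[0,-0.008,-0.022,0,0,0],[0,-0.008,-0.022,0,0,0],[0,-0.004,-0.02,0,0,0],[0,-0.002,-0.01,0,0,0]]
  ]
}}

```text
clock: 8.55
ee_pos: [654.9, -43.0, 146.7]
orientation: [-0.003, -3.141, -0.0]
contact_force: [-0.2, -0.3, 0.2]
opening: -0.2
```

Call:
{"method": "apply_moves", "body": {
  "series": [
    [[0,0,-0.01,0,0,0],[0,0,-0.008,0,0,0],[0,0,0,0,0,0]]
  ]
}}

```text
clock: 8.93
ee_pos: [655.1, -43.2, 138.7]
orientation: [0.003, 3.141, -0.001]
contact_force: [-0.8, -0.7, 3.0]
opening: -0.0
```

```bash
python3 - <<'E'
from h import *
st()
im,m=snap('side','e_side');cv2.imwrite('pics/e_crop.png',cv2.resize(im[80:280,240:460,::-1],None,fx=3,fy=3))
E
```

```text
t 8.93 p [655.14 -43.16 138.65] F [-0.82 -0.7   2.98] T [-0.25  0.19  0.04] op -0.0 q [-0.18  0.66 -0.01  0.9  -0.   -0.18]
x [-1.  0. -0.] y [ 0.  1. -0.] z [ 0. -0. -1.]
```

View pics/e_crop.png

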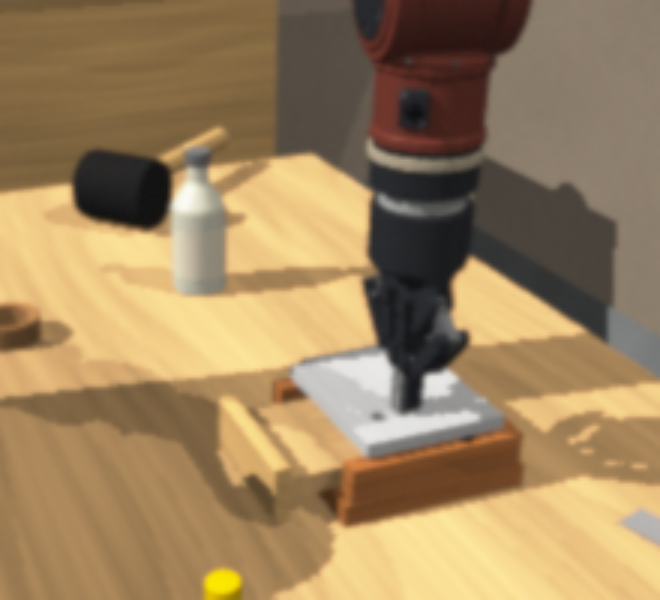

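Call:
{"method": "apply_moves", "body": {
  "series": [
    [[0,0,-0.006,0,0,0],[0,0,-0.002,0,0,0],[0,0,0,0,0,0]]
  ]
}}

```text
clock: 9.35
ee_pos: [655.2, -43.3, 136.5]
orientation: [0.003, 3.14, -0.001]
contact_force: [-7.4, -1.3, 18.7]
opening: 0.1
```

Call:
{"method": "apply_moves", "body": {
  "series": [
    [[0,0,0.06,0,0,0],[0,0,0.1,0,0,0],[0.035,0,0.1,0,0,0],[0.035,0,0.04,0,0,0],[0,0,0,0,0,0]]
  ]
}}

```text
clock: 9.98
ee_pos: [691.4, -43.1, 285.7]
orientation: [0.003, 3.138, -0.001]
contact_force: [0.3, 0.3, -0.4]
opening: 0.1
```

```bash
python3 - <<'E'
from h import *
st()
im,m=snap('wrist','f_wrist'); np.save('f_m.npy',m,allow_pickle=True); print(m['rvec'],m['tvec']); lm('wrist','plate_hole','tray_front','plate_hinge','plate_edge')
cv2.imwrite('pics/f_crop.png',cv2.resize(im[60:260,220:420,::-1],None,fx=3,fy=3,interpolation=cv2.INTER_CUBIC))
E
```

```text
t 9.97 p [691.38 -43.08 285.67] F [ 0.25  0.33 -0.37] T [0.02 0.04 0.02] op 0.1 q [-0.17  0.63  0.34  1.28  0.   -0.17]
x [-1.  0. -0.] y [ 0.  1. -0.] z [ 0. -0. -1.]
[-2.04 -2.04 -0.34] [  41.31 -690.97  139.89]
wrist plate_hole [(array([531.9, -11.3,  29.2]), 0.64), (array([633.2, -43.6,  68.6]), 0.58), (array([663.2,  68.4,  57.5]), 0.4)]
wrist tray_front []
wrist plate_hinge [(array([667.5,  65.4,  59. ]), 0.66)]
wrist plate_edge [(array([662.4, -81.9,  65.8]), 0.84)]
```

View pics/f_crop.png

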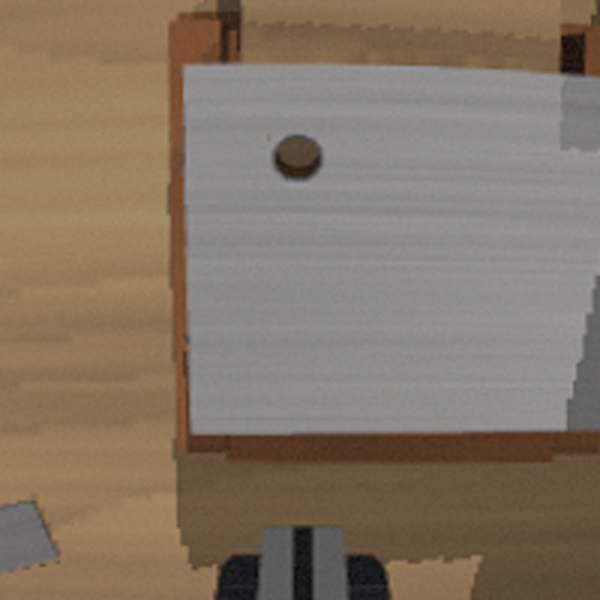

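```bash
python3 - <<'E'
from h import *
im=cv2.imread('pics/f_wrist.png'); m=robot.camera_model('wrist')
g=cv2.cvtColor(im,cv2.COLOR_BGR2GRAY).astype(int); sub=im[95:130,300:340].astype(int)
ch=sub.max(2); mask=((sub.max(2)<112)).astype(np.uint8)
n,l,s,c=cv2.connectedComponentsWithStats(mask); print(s,c)
i=1+np.argmax(s[1:,4]); 
cs,_=cv2.findContours((l==i).astype(np.uint8),0,1); e=cv2.fitEllipse(cs[0]); print(e)
u,v=c[i]+[300,95]; print(u,v,onz('wrist',m,u,v,68))
for a,b in [(-8,0),(8,0),(0,-7.5),(0,7.5)]: print(onz('wrist',m,u+a,v+b,68)[:2])
E
```

```text
[[   0    0   40   35 1193]
 [  11   10   17   15  207]] [[19.62 16.98]
 [18.82 17.12]]
((18.807817459106445, 17.116079330444336), (14.633866310119629, 16.1605224609375), 97.88916778564453)
318.8164251207729 112.1159420289855 [628.33 -43.49  68.  ]
[628.29 -50.82]
[628.33 -36.16]
[621.38 -43.47]
[635.3  -43.51]
```

Call:
{"method": "apply_moves", "body": {
  "series": [
    [[-0.06,-0.086,0,0,0,0],[-0.06,-0.086,0,0,0,0],[-0.06,-0.086,0,0,0,0],[-0.06,-0.086,0,0,0,0],[-0.06,-0.086,0,0,0,0],[-0.06,-0.086,0,0,0,0],[0,0,0,0,0,0]]
  ],
  "grip": 0
}}

```text
clock: 11.1
ee_pos: [507.5, -303.5, 283.8]
orientation: [-0.01, -3.14, -0.0]
contact_force: [-0.0, 0.9, -0.3]
opening: 42.6
```

```bash
python3 - <<'E'
from h import *
st()
im,m=snap('wrist','g_wrist'); print(m['rvec'],m['tvec']); lm('wrist','pin_collar','pin')
cv2.imwrite('pics/g_crop.png',cv2.resize(im[40:300,190:450,::-1],None,fx=2.3,fy=2.3,interpolation=cv2.INTER_CUBIC))
E
```

```text
t 11.1 p [ 507.49 -303.48  283.77] F [-0.05  0.87 -0.28] T [0.04 0.   0.01] op 42.6 q [-0.66  0.43 -0.    1.14 -0.   -0.66]
x [-1.    0.01  0.  ] y [0.01 1.   0.  ] z [-0.  0. -1.]
[-2.05 -2.04 -0.33] [ 299.4  -517.6   199.67]
wrist pin_collar [(array([ 450.4, -298.8,   56.3]), 0.76), (array([ 433.6, -384. ,   56.5]), 0.71), (array([ 506.2, -373.2,   54.9]), 0.71), (array([ 430.3, -221.8,   55.1]), 0.6)]
wrist pin [(array([ 428.4, -382.4,   -0.9]), 0.81), (array([ 450.7, -304.8,    2.2]), 0.64), (array([ 507.4, -376.7,   -2.1]), 0.6), (array([ 428.3, -226.4,    3.2]), 0.58)]
```

View pics/g_crop.png

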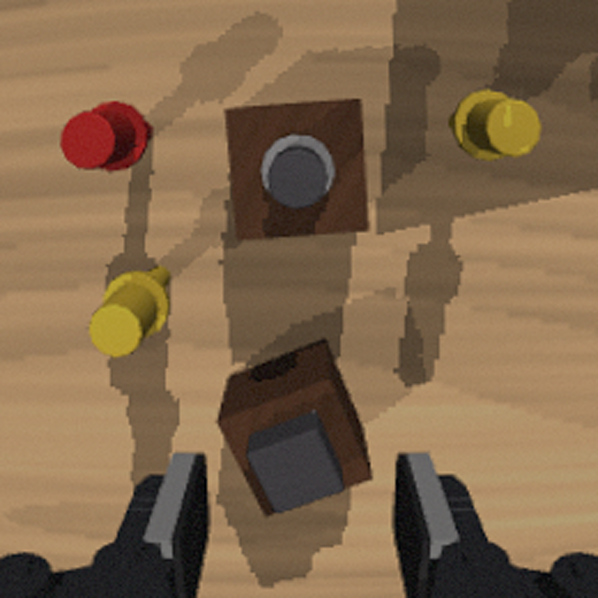

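```bash
python3 - <<'E'
from h import *
m=robot.camera_model('wrist')
def p(cx,cy,z):
    u=190+(cx+.5)/2.3-.5; v=40+(cy+.5)/2.3-.5; return u,v,onz('wrist',m,u,v,z)
print('collar',p(298.5,170.5,64)); print('knob',p(298,177,100))
print(p(262,170,64)[2],p(335,170,64)[2],p(298,134,64)[2])
for c in [(226,109),(361,99),(236,241),(368,229)]: print(p(*c,58)[2])
im=cv2.imread('pics/g_wrist.png');cv2.imwrite('pics/g2.png',cv2.resize(im[90:135,295:345],None,fx=12,fy=12,interpolation=cv2.INTER_CUBIC))
E
```

```text
collar (319.5, 113.84782608695653, array([ 451.74, -300.31,   64.  ]))
knob (319.2826086956522, 116.67391304347827, array([ 451.04, -300.38,  100.  ]))
[ 451.43 -315.13   64.  ] [ 451.51 -285.5    64.  ] [ 436.79 -300.48   64.  ]
[ 426.16 -330.04   58.  ]
[ 422.21 -274.68   58.  ]
[ 482.   -326.87   58.  ]
[ 476.93 -271.08   58.  ]
```

View pics/g2.png

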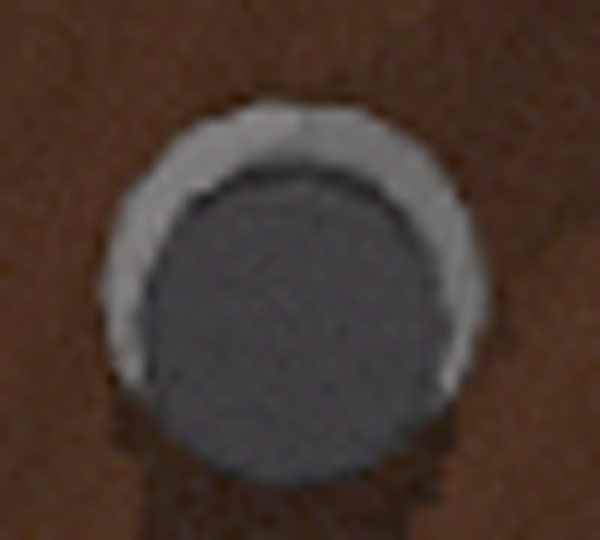

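Call:
{"method": "apply_moves", "body": {
  "series": [
    [[-0.056,0.003,0,0,0,0],[-0.056,0.003,0,0,0,0],[0,0,-0.08,0,0,0],[0,0,-0.08,0,0,0],[0,0,0,0,0,0],[0,0,0,0,0,0]]
  ]
}}

```text
clock: 12.0
ee_pos: [454.9, -297.9, 205.6]
orientation: [0.001, 3.141, -0.001]
contact_force: [-0.0, 0.3, 0.4]
opening: 42.2
```

```bash
python3 - <<'E'
from h import *
st()
im,m=snap('wrist','h_wrist')
cv2.imwrite('pics/h_crop.png',cv2.resize(im[100:400,170:470,::-1],None,fx=2,fy=2,interpolation=cv2.INTER_CUBIC))
im,m=snap('side','h_side')
cv2.imwrite('pics/h_scrop.png',cv2.resize(im[200:400,240:460,::-1],None,fx=3,fy=3,interpolation=cv2.INTER_CUBIC))
E
```

```text
t 12.0 p [ 454.91 -297.85  205.59] F [-0.02  0.32  0.36] T [-0.05 -0.04  0.06] op 42.2 q [-0.71  0.4  -0.27  0.9   0.   -0.71]
x [-1.  0. -0.] y [ 0.  1. -0.] z [ 0. -0. -1.]
```

View pics/h_crop.png

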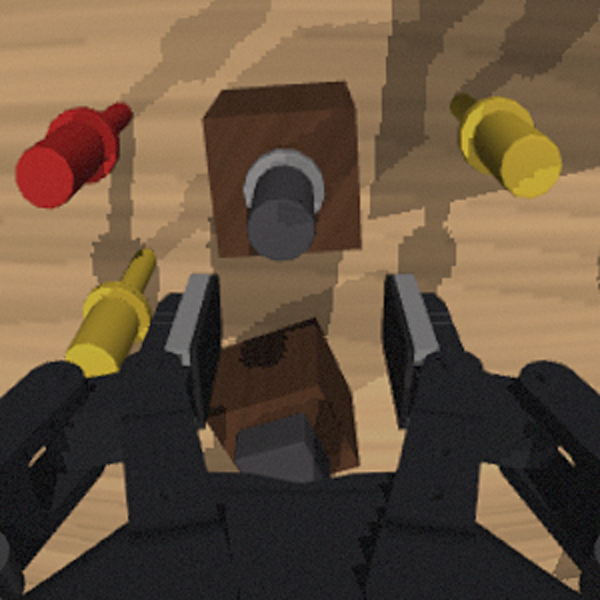

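View pics/h_scrop.png

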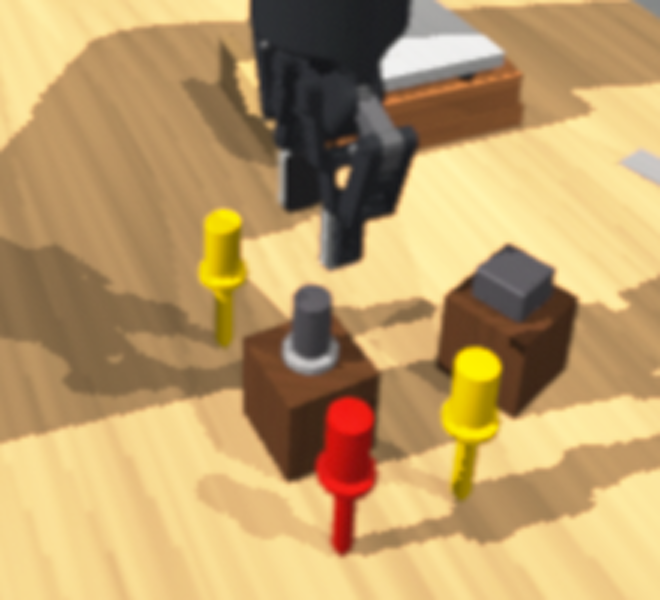

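```bash
python3 - <<'E'
from h import *
m=robot.camera_model('wrist')
for cx,cy,z in [(281.5,228,100),(283,186,64)]:
    print(onz('wrist',m,170+(cx+.5)/2-.5,100+(cy+.5)/2-.5,z))
E
```

```text
[ 448.78 -303.91  100.  ]
[ 447.72 -304.52   64.  ]
```

Call:
{"method": "apply_moves", "body": {
  "series": [
    [[0.056,-0.006,0.076,0,0,0],[0.056,-0.006,0.076,0,0,0],[0,0,0,0,0,0],[0,0,0,0,0,0],[0,0,0,0,0,0]]
  ]
}}

```text
clock: 12.72
ee_pos: [509.2, -303.8, 279.8]
orientation: [-0.004, -3.14, -0.001]
contact_force: [-0.4, 0.1, -0.3]
opening: 42.5
```

```bash
python3 - <<'E'
from h import *
st()
im,m=snap('wrist','i_wrist')
print(robot.camera_model('wrist')['tvec']-m['tvec'])
import pickle; pickle.dump(m,open('i_m.pkl','wb'))
cv2.imwrite('pics/i2.png',cv2.resize(im[85:135,290:350,::-1],None,fx=12,fy=12,interpolation=cv2.INTER_CUBIC)); st()
E
```

```text
t 12.72 p [ 509.16 -303.79  279.75] F [-0.44  0.14 -0.34] T [ 0.04  0.08 -0.05] op 42.5 q [-0.66  0.43 -0.    1.13 -0.   -0.66]
x [-1.  0.  0.] y [0. 1. 0.] z [-0.  0. -1.]
[ 0.02 -0.05 -0.04]
t 12.78 p [ 509.19 -303.86  279.74] F [ 0.07  0.25 -0.74] T [-0.02  0.03  0.01] op 42.8 q [-0.66  0.43 -0.    1.13 -0.   -0.66]
x [-1.  0.  0.] y [0. 1. 0.] z [-0.  0. -1.]
```

View pics/i2.png

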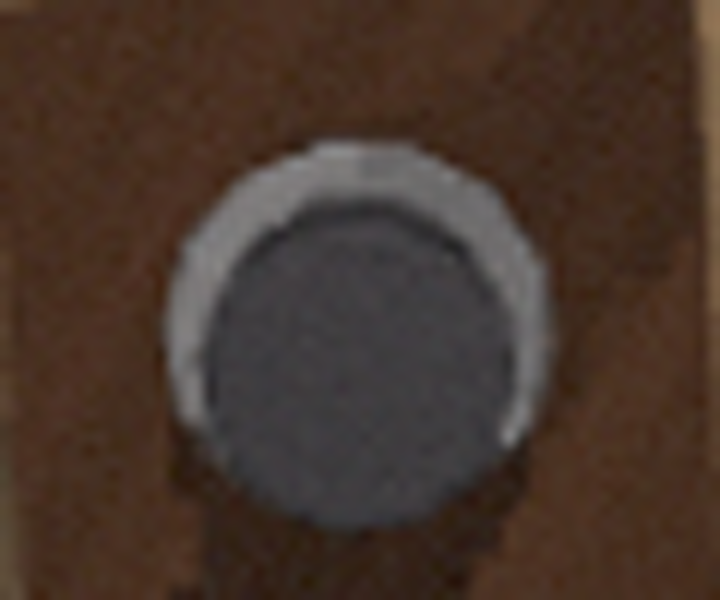

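```bash
python3 - <<'E'
from h import *
import pickle; m=pickle.load(open('i_m.pkl','rb'))
print(onz('wrist',m,319.33,112.42,64), onz('wrist',m,290+358.5/12-.5, 85+372.5/12-.5,100))
E
```

```text
[ 449.14 -303.71   64.  ] [ 448.84 -303.55  100.  ]
```

Call:
{"method": "apply_moves", "body": {
  "series": [
    [[-0.06,0,0,0,0,0],[-0.06,0,0,0,0,0],[0,0,-0.1,0,0,0],[0,0,-0.08,0,0,0],[0,0,-0.06,0,0,0],[0,0,-0.037,0,0,0],[0,0,0,0,0,0]]
  ]
}}

```text
clock: 13.65
ee_pos: [448.7, -303.3, 140.4]
orientation: [-0.004, -3.139, -0.004]
contact_force: [-0.2, -0.7, 1.0]
opening: 42.4
```

```bash
python3 - <<'E'
from h import *
st()
im,m=snap('side','j_side')
cv2.imwrite('pics/j_scrop.png',cv2.resize(im[200:400,240:460,::-1],None,fx=3,fy=3,interpolation=cv2.INTER_CUBIC))
E
```

```text
t 13.65 p [ 448.71 -303.27  140.42] F [-0.18 -0.69  0.95] T [-0.02 -0.03  0.  ] op 42.4 q [-0.73  0.47 -0.35  0.75  0.   -0.73]
x [-1.  0.  0.] y [0. 1. 0.] z [-0.  0. -1.]
```

View pics/j_scrop.png

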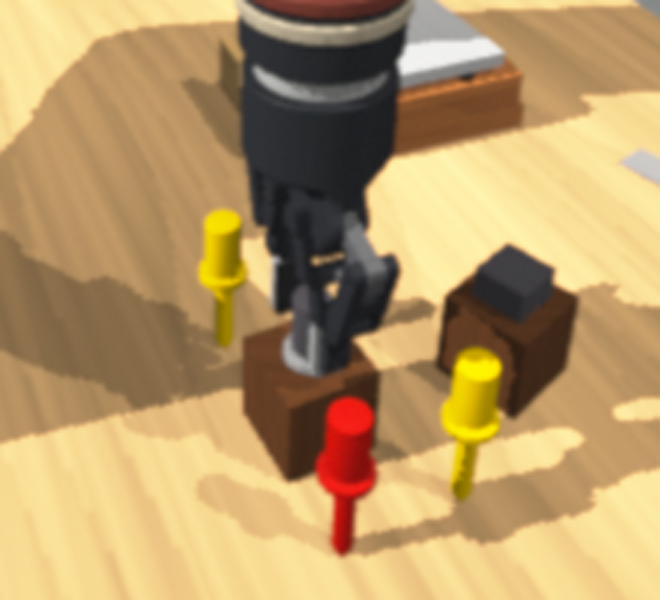

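```bash
python3 - <<'E'
from h import *
m=robot.camera_model('side')
K=np.array([[m['fx'],0,m['cx']],[0,m['fy'],m['cy']],[0,0,1]])
P=np.array([[449,-303.5,64],[449,-303.5,58],[438,-328,68],[460,-328,68],[438,-336,68],[460,-336,68],[432,-328,68],[460,-328,90],[438,-328,90.]])
p=cv2.projectPoints(P,m['rvec'],m['tvec'],K,None)[0][:,0]
print((p-[240,200])*3)
print(-Ro.from_rotvec(m['rvec']).as_matrix().T@m['tvec'])
E
```

```text
[[305.79 343.46]
 [305.49 351.55]
 [306.86 375.52]
 [344.55 363.75]
 [313.45 386.44]
 [351.49 374.4 ]
 [296.42 378.78]
 [346.43 332.84]
 [308.07 344.45]]
[ 246.56 -705.94  510.41]
```

Call:
{"method": "apply_moves", "body": {
  "series": [
    [[0,0,0,0,0,0],[0,0,0,0,0,0],[0,0,0,0,0,0],[0,0,0,0,0,0],[0,0,0,0,0,0]]
  ],
  "grip": 1,
  "force": 80
}}

```text
clock: 14.32
ee_pos: [450.4, -304.5, 143.1]
orientation: [0.003, 3.14, -0.002]
contact_force: [-1.8, 1.5, 6.6]
opening: 20.2
```

Call:
{"method": "apply_moves", "body": {
  "series": [
    [[0,0,0.02,0,0,0],[0,0,0.06,0,0,0],[0,0,0.08,0,0,0],[0,0,0.08,0,0,0],[0,0,0.06,0,0,0],[0,0,0,0,0,0],[0,0,0,0,0,0]]
  ]
}}

```text
clock: 15.2
ee_pos: [449.8, -303.9, 291.5]
orientation: [-0.003, -3.141, -0.001]
contact_force: [0.8, -0.1, -2.6]
opening: 19.5
```

```bash
python3 - <<'E'
from h import *
st()
im,m=snap('wrist','k_wrist')
cv2.imwrite('pics/k_crop.png',cv2.resize(im[150:350,220:420,::-1],None,fx=3,fy=3,interpolation=cv2.INTER_CUBIC))
im,m=snap('side','k_side')
cv2.imwrite('pics/k_scrop.png',cv2.resize(im[130:380,240:460,::-1],None,fx=2.4,fy=2.4,interpolation=cv2.INTER_CUBIC))
E
```

```text
t 15.2 p [ 449.77 -303.91  291.53] F [ 0.77 -0.13 -2.57] T [ 0.03  0.06 -0.01] op 19.5 q [-0.73  0.33 -0.13  1.11  0.   -0.73]
x [-1.  0.  0.] y [0. 1. 0.] z [-0.  0. -1.]
```

View pics/k_crop.png

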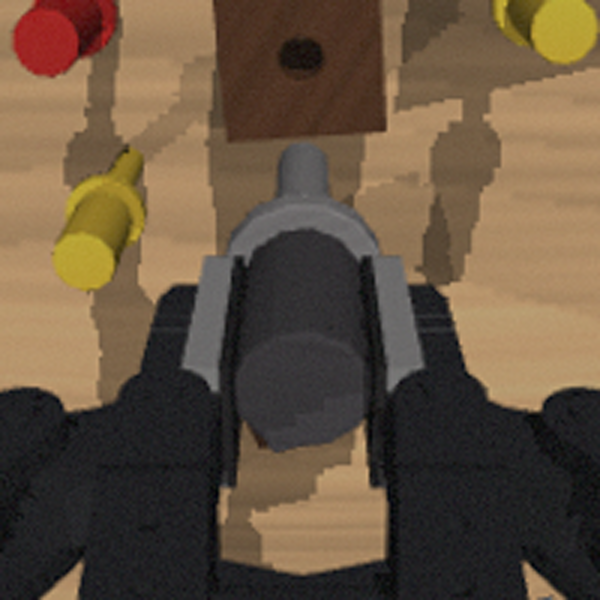

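View pics/k_scrop.png

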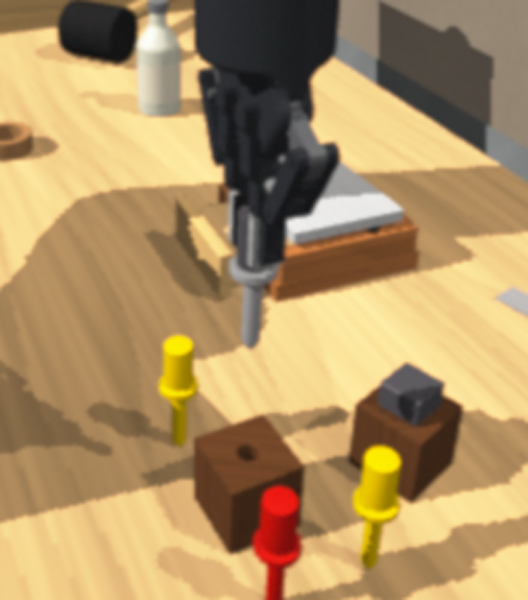

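Call:
{"method": "apply_moves", "body": {
  "series": [
    [[0.069,0.0745,0,0,0,0],[0.069,0.0745,0,0,0,0],[0.069,0.0745,0,0,0,0],[0.069,0.0745,0,0,0,0],[0.069,0.0745,0,0,0,0],[0.069,0.0745,0,0,0,0],[0.069,0.0745,0,0,0,0],[0,0,0,0,0,0],[0,0,0,0,0,0],[0,0,0,0,0,0]]
  ]
}}

```text
clock: 16.55
ee_pos: [690.9, -44.3, 291.6]
orientation: [-0.005, -3.141, 0.0]
contact_force: [-0.6, 0.2, -1.1]
opening: 19.6
```

```bash
python3 - <<'E'
from h import *
st()
im,m=snap('wrist','l_wrist')
b=im[:,:,::-1]
cv2.imwrite('pics/l_crop.png',cv2.resize(b[60:260,220:420],None,fx=3,fy=3,interpolation=cv2.INTER_CUBIC))
sub=b[90:135,295:345].astype(int); mask=(sub.max(2)<112).astype(np.uint8)
n,l,s,c=cv2.connectedComponentsWithStats(mask); print(s,c)
i=1+np.argmax(s[1:,4]); u,v=c[i]+[295,90]; print(u,v,onz('wrist',m,u,v,68)); st()
E
```

```text
t 16.55 p [690.87 -44.3  291.61] F [-0.65  0.19 -1.1 ] T [-0.    0.03  0.  ] op 19.6 q [-0.17  0.63  0.36  1.3  -0.   -0.17]
x [-1.  0.  0.] y [ 0.  1. -0.] z [-0. -0. -1.]
[[   0    0   50   45 2051]
 [  17   16   17   15  197]
 [  23   33    2    1    2]] [[24.46 21.87]
 [24.94 23.23]
 [23.5  33.  ]]
319.93908629441626 113.22842639593908 [632.34 -43.85  68.  ]
t 16.6 p [690.96 -44.37 291.92] F [ 0.85  0.04 -0.99] T [-0.02  0.03  0.01] op 20.1 q [-0.17  0.63  0.36  1.3  -0.   -0.17]
x [-1.  0.  0.] y [ 0.  1. -0.] z [-0. -0. -1.]
```

View pics/l_crop.png

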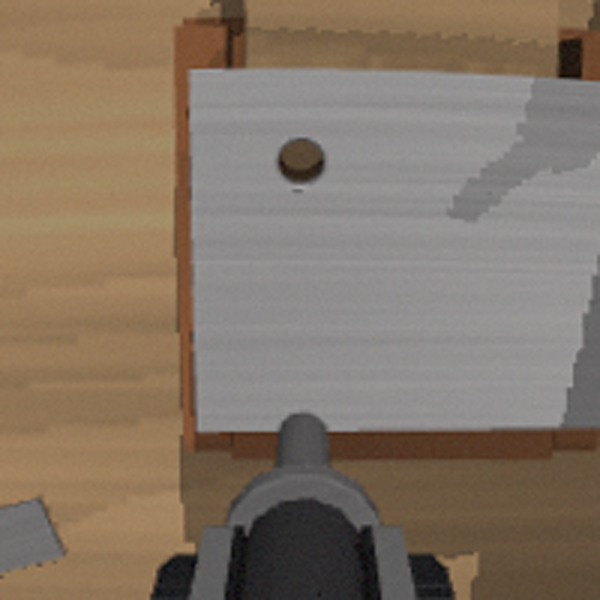

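Call:
{"method": "apply_moves", "body": {
  "series": [
    [[-0.039,0,-0.02,0,0,0],[-0.039,0,-0.04,0,0,0],[-0.038,0.001,-0.04,0,0,0],[0,0,-0.041,0,0,0],[0,0,0,0,0,0],[0,0,0,0,0,0],[0,0,0,0,0,0]]
  ]
}}

```text
clock: 17.48
ee_pos: [634.1, -43.1, 222.5]
orientation: [0.003, 3.14, -0.0]
contact_force: [-0.7, -0.4, -0.7]
opening: 19.6
```

```bash
python3 - <<'E'
from h import *
st()
im,m=snap('wrist','n_wrist')
b=im[:,:,::-1]
cv2.imwrite('pics/n_crop.png',cv2.resize(b[150:270,260:380],None,fx=5,fy=5,interpolation=cv2.INTER_CUBIC))
R=Ro.from_rotvec(m['rvec']).as_matrix()
for z in (68,80): print(z,(R@np.array([632.3,-43.85,z])+m['tvec']))
im,m=snap('side','n_side')
cv2.imwrite('pics/n_scrop.png',cv2.resize(im[150:260,310:430,::-1],None,fx=5,fy=5,interpolation=cv2.INTER_CUBIC))
E
```

```text
t 17.48 p [634.09 -43.13 222.46] F [-0.72 -0.39 -0.74] T [-0.01 -0.03 -0.03] op 19.6 q [-0.18  0.55  0.03  1.05  0.   -0.18]
x [-1.  0. -0.] y [ 0.  1. -0.] z [ 0. -0. -1.]
68 [ -1.51   4.28 239.1 ]
80 [ -1.52   8.14 227.74]
```

View pics/n_crop.png

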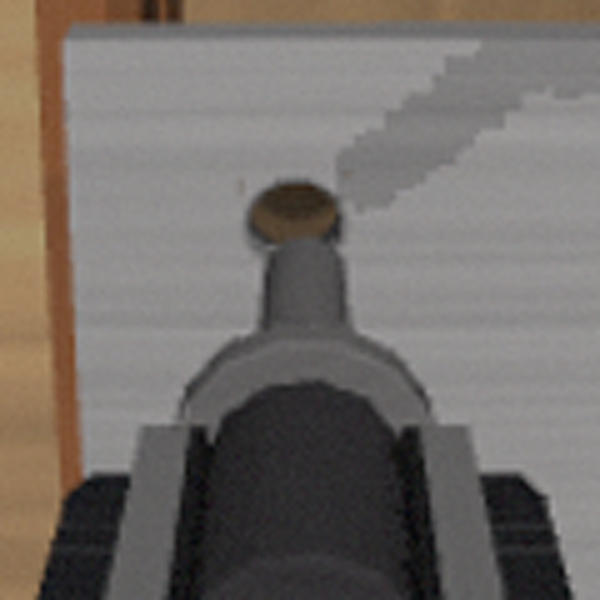

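View pics/n_scrop.png

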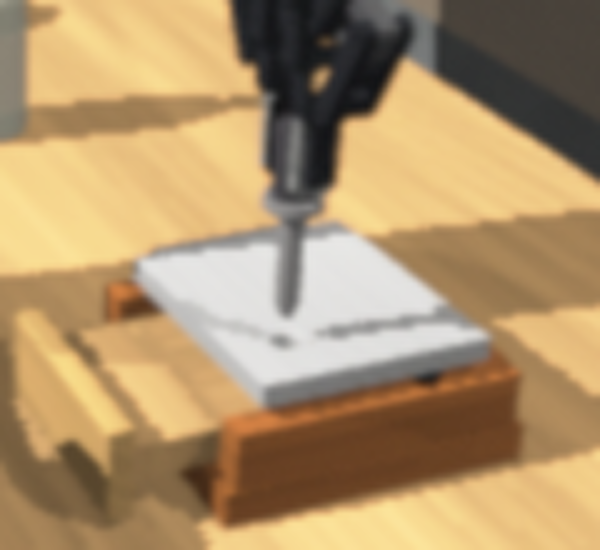

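Call:
{"method": "apply_moves", "body": {
  "series": [
    [[-0.001,-0.003,0,0,0,0],[0,0,-0.01,0,0,0],[0,0,-0.01,0,0,0],[0,0,-0.008,0,0,0],[0,0,0,0,0,0],[0,0,0,0,0,0]]
  ]
}}

```text
clock: 18.32
ee_pos: [633.1, -44.4, 207.4]
orientation: [0.003, 3.142, -0.0]
contact_force: [0.1, -0.8, -1.2]
opening: 19.9
```

```bash
python3 - <<'E'
from h import *
st()
im,m=snap('wrist','o_wrist')
b=im[:,:,::-1]
cv2.imwrite('pics/o_crop.png',cv2.resize(b[150:270,260:380],None,fx=5,fy=5,interpolation=cv2.INTER_CUBIC))
im,m=snap('side','o_side')
cv2.imwrite('pics/o_scrop.png',cv2.resize(im[150:260,310:430,::-1],None,fx=5,fy=5,interpolation=cv2.INTER_CUBIC))
E
```

```text
t 18.32 p [633.05 -44.37 207.45] F [ 0.14 -0.82 -1.16] T [ 0.01  0.02 -0.01] op 19.9 q [-0.19  0.56  0.01  1.02 -0.   -0.18]
x [-1.  0. -0.] y [ 0.  1. -0.] z [ 0. -0. -1.]
```

View pics/o_crop.png

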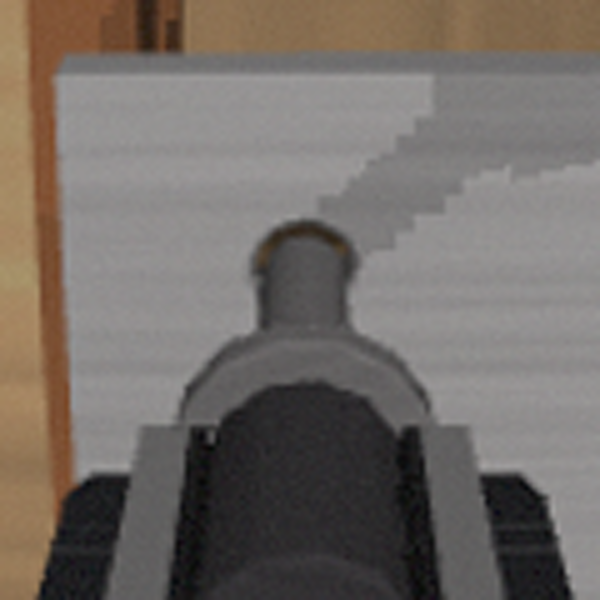

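View pics/o_scrop.png

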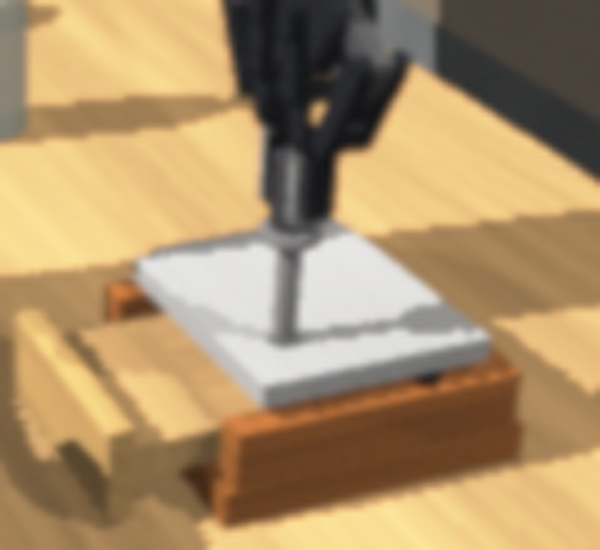

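Call:
{"method": "apply_moves", "body": {
  "series": [
    [[0,0,-0.01,0,0,0],[0,0,-0.01,0,0,0],[0,0,0,0,0,0]]
  ]
}}

```text
clock: 18.8
ee_pos: [632.9, -44.4, 196.8]
orientation: [-0.003, -3.141, -0.0]
contact_force: [0.8, -0.4, -2.3]
opening: 19.8
```

Call:
{"method": "apply_moves", "body": {
  "series": [
    [[0,0,-0.01,0,0,0],[0,0,-0.01,0,0,0],[0,0,-0.01,0,0,0],[0,0,0,0,0,0]]
  ]
}}

```text
clock: 19.3
ee_pos: [633.0, -44.4, 181.9]
orientation: [-0.003, -3.141, 0.0]
contact_force: [1.1, -0.4, -1.5]
opening: 19.9
```

Call:
{"method": "apply_moves", "body": {
  "series": [
    [[0,0,-0.01,0,0,0],[0,0,-0.01,0,0,0],[0,0,-0.01,0,0,0],[0,0,0,0,0,0]]
  ]
}}

```text
clock: 19.8
ee_pos: [633.0, -44.4, 166.9]
orientation: [-0.003, -3.141, -0.0]
contact_force: [0.3, -0.8, -2.1]
opening: 20.2
```

Call:
{"method": "apply_moves", "body": {
  "series": [
    [[0,0,-0.01,0,0,0],[0,0,-0.01,0,0,0],[0,0,-0.006,0,0,0],[0,0,0,0,0,0]]
  ]
}}

```text
clock: 20.3
ee_pos: [633.0, -44.4, 154.1]
orientation: [-0.003, -3.141, -0.0]
contact_force: [1.0, 0.1, -2.9]
opening: 20.0
```

Call:
{"method": "apply_moves", "body": {
  "series": [
    [[0,0,-0.006,0,0,0],[0,0,-0.004,0,0,0],[0,0,0,0,0,0]]
  ]
}}

```text
clock: 20.68
ee_pos: [633.1, -44.6, 149.8]
orientation: [0.003, 3.141, -0.001]
contact_force: [-0.6, -1.2, 4.3]
opening: 19.9
```

Call:
{"method": "apply_moves", "body": {
  "series": [
    [[0,0,-0.005,0,0,0],[0,0,0,0,0,0],[0,0,0,0,0,0]]
  ]
}}

```text
clock: 21.05
ee_pos: [633.2, -44.7, 148.9]
orientation: [0.003, 3.14, -0.001]
contact_force: [-5.6, -0.4, 19.6]
opening: 19.4
```

Call:
{"method": "apply_moves", "body": {
  "series": [
    [[0,0,-0.002,0,0,0],[0,0,0,0,0,0],[0,0,0,0,0,0],[0,0,0,0,0,0]]
  ]
}}

```text
clock: 21.55
ee_pos: [633.2, -44.7, 148.8]
orientation: [0.003, 3.14, -0.002]
contact_force: [-10.2, -0.6, 27.9]
opening: 19.8
```

```bash
python3 - <<'E'
from h import *
st()
im,m=snap('wrist','p_wrist')
b=im[:,:,::-1]
cv2.imwrite('pics/p_crop.png',cv2.resize(b[150:300,240:400],None,fx=4,fy=4,interpolation=cv2.INTER_CUBIC))
im,m=snap('side','p_side')
cv2.imwrite('pics/p_scrop.png',cv2.resize(im[150:270,290:430,::-1],None,fx=5,fy=5,interpolation=cv2.INTER_CUBIC))
lm('side','tray_front','plate_edge','pin_collar','plate_hole'); st()
E
```

```text
t 21.55 p [633.2  -44.66 148.79] F [-10.2   -0.63  27.93] T [-0.07  1.92 -0.01] op 19.8 q [-0.19  0.61 -0.07  0.89 -0.   -0.18]
x [-1.  0. -0.] y [ 0.  1. -0.] z [ 0. -0. -1.]
side tray_front [(array([533.2,  -5.6,  25.9]), 0.94)]
side plate_edge [(array([663.1, -82. ,  63.2]), 0.55)]
side pin_collar [(array([ 508.5, -373.2,   57. ]), 0.97), (array([ 427.1, -222.2,   53.9]), 0.96), (array([631.8, -49.1,  66.2]), 0.43), (array([637.6, 389.1,  -1.7]), 0.27)]
side plate_hole [(array([634.9, -46.5,  59.6]), 0.57)]
t 21.85 p [633.22 -44.65 148.81] F [-8.46  0.07 26.51] T [-0.06  1.92 -0.02] op 19.7 q [-0.19  0.61 -0.07  0.89 -0.   -0.18]
x [-1.  0. -0.] y [ 0.  1. -0.] z [ 0. -0. -1.]
```

View pics/p_crop.png

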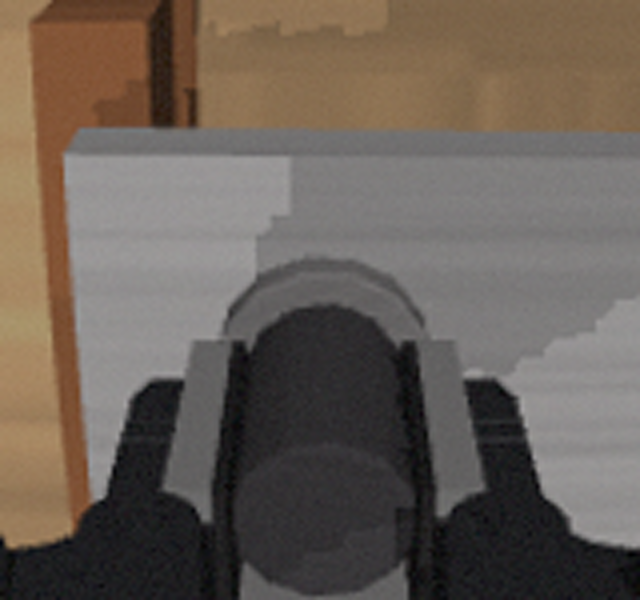

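View pics/p_scrop.png

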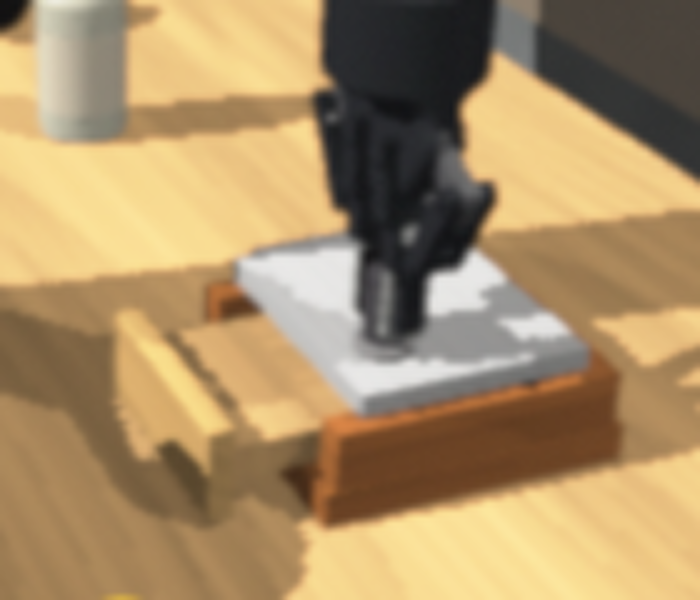

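```bash
python3 - <<'E'
from h import *
print(robot.hand_in()); st()
E
```

```text
the job is handed in; nothing more can be done
None
the job is handed in; nothing more can be done
```

The jig is ready to drill: the drawer is home, the plate is shut, and the pin is seated with its collar on the plate. I handed in at about 22 s with the arm still gripping the pin and pressing down at about 27 N.

- **Drawer:** I pushed it in along the jig's +x. At the catch the force rose to about 7.5 N and then dropped to 0. After that it held against its stop at up to 16 N without moving. The last network reading put its front at x = 533, against about 531 expected for home.
- **Plate:** I swung it down from the hinge side and pressed it fully shut once, with about 19 N, before fetching the pin.
- **Pin:** I took the grey round-headed one from its block and lowered it through all three holes without resistance. It stopped at the depth expected for home (tip about 8 mm above the bench). The last 8 N of added push moved it only 0.1 mm. The final pictures show the collar on the plate and the plate flush with the rails.
- **Checks that disagreed:** One early camera measurement each of the hole and the pin was about 3 to 4 mm off, most likely because the arm had not settled. I repeated both with the arm still and used those. The final network estimate of the collar was also about 4 mm off in y, within its stated accuracy.
- **Left alone:** I did not touch the bench dog, tape roll or glue bottle, and I made no separate final check of where they stand. The hand-in gave no verdict.

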